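# Dock the reading cradle and hold the injector pen seated in its V

### The job

Slide the loose V cradle along the table into the dock of the code reader until it is fully home against the back stop. Then pick up the thick injector pen (not the slim one) and lay its barrel lengthwise and centred in the V of the cradle, either way round, so that the two V supports both carry the barrel and the square cap hangs outside. Finish while still holding it there, pressed down firmly but gently (about 10 N) onto both faces of the V; do not let go, and leave everything else where it is.

Things in the scene. Friction and masses are not known exactly. Their poses are not given: they have to be found in the camera images.
- reader: Code reader, fixed: white foot and mast with a scan head (120 to 180 mm up, 125 mm in +x behind the dock point), and before it a grey U-shaped dock, open to -x. Origin: the dock point on the table. x points from the dock's mouth to its back stop, y along the stop. Stop face at x = +45 mm, 25 mm high, 170 mm wide.
- dock (a point): Point on the table where the cradle's origin lies when fully home; axes as reader. Side guides, 20 mm high, inner faces at y = +-68 mm (3 mm play each side of the cradle), run from the stop to x = +17 mm, then flare to about y = +-83 mm at x = -13 mm.
- cradle: Loose V cradle, 0.45 to 0.9 kg: grey base block 90 (x) by 130 (y) by 28 mm high, two aluminium V supports on top. Origin: centre of underside. The V runs along its y. Starts 130 to 170 mm before the dock (-x), up to 30 mm aside, turned up to 0.25 rad; its +x side goes against the stop. Slide it, do not lift; its flat front (-x) face can be pushed with fingertips.
- vee (a point): Centre of the V: where the middle of the barrel's axis lies when seated, 57 mm above the cradle's underside; axes as cradle. The V supports, 12 mm thick, are centred at y = +-42 mm: a clear 72 mm gap between them takes fingers down to the base block's top. V faces at 45 degrees; bottom of V 40 mm, tips 60 mm above the table, 40 mm apart across x.
- vee_near: The two V faces on the cradle's own -x side (robot's side), one on each support; together the near contact line. Polished and slippery (friction about 0.2). Fixed to the cradle, same origin and axes.
- vee_far: The two V faces on the cradle's own +x side, the far contact line. Equally slippery. A stiff grip that is off-centre across x loads one face pair only: ease sideways until both bear. Fixed to the cradle, same origin and axes.
- pen: The thick injector pen, 40 to 80 g, lying left or right of the dock: white round barrel 24 mm in diameter, 122 mm long, grey square cap 24 x 24 mm, 26 mm long, at one end, flush with the barrel's underside so it does not roll. Origin: on the underside at the barrel's middle. y runs along the barrel towards the cap; z up at the start.
- pen_mid (a point): Middle of the barrel of the thick pen, on its axis, 12 mm above the table at the start; axes as pen.
- slim_pen: Bystander: a slim injector pen, 15 mm in diameter, 122 mm long with cap, lying on the other side. Origin: underside, middle of its barrel.
- tape: Bystander: roll of white tape, 52 mm in diameter, 25 mm high. Origin: underside centre.
- tape2: Bystander: roll of white tape, 52 mm in diameter, 18 mm high. Origin: underside centre.
- vial_tray: Bystander: white tray of small glass vials, 70 x 110 mm, 46 mm high. Origin: underside centre.
- blister: Bystander: blister pack with a syringe, 50 x 150 mm, 20 mm high. Origin: underside centre.
- spray: Bystander: white bottle, 48 mm in diameter, 160 mm high. Origin: underside centre.
Things that resemble listed ones, but are neither listed nor needed, are in the scene too. Leave any yellow look-alike of the cradle alone. What is shaped like the pen but black is not meant.

How it is judged (in metres and radians):
On the way, in this order (a step that is already met when the one before it is completed fails the run):
1. the cradle is fully home in the dock, with the pen still lying on the table (horizontal distance between cradle and dock below 0.008 m and angle between the y axis of cradle and the y axis of reader, either way round below 0.06 rad and height (world z) of pen_mid below 0.02 m), for 0.3 s.
2. the thick pen is lifted above the V, cradle still home (horizontal distance between cradle and dock below 0.008 m and angle between the y axis of cradle and the y axis of reader, either way round below 0.06 rad and height (world z) of pen_mid above 0.07 m), for 0.1 s.
At the end, for the whole second after the job is handed in: Cradle flat in the dock, within 8 mm and 0.06 rad of home; barrel middle within 3 mm of the V seat across and in height, 12 mm along, axis within 0.04 rad; pen pressed on near and far V faces with over 1.5 N each, fingers still holding or pressing it (over 3 N), at rest (horizontal distance between cradle and dock below 0.008 m and angle between the y axis of cradle and the y axis of reader, either way round below 0.06 rad and angle between cradle's own z axis and vertical below 0.03 rad and x of pen_mid in the frame of vee between -0.003 and 0.003 m and y of pen_mid in the frame of vee between -0.012 and 0.012 m and z of pen_mid in the frame of vee between -0.003 and 0.003 m and angle between the y axis of pen and the y axis of cradle, either way round below 0.04 rad and contact force between pen and vee_near above 1.5 N and contact force between pen and vee_far above 1.5 N and contact force between the fingers and pen above 3 N and linear speed of pen below 0.02 m/s); the arm keeps its last pose, push and grip.
It fails at once if a face pair of the V is pressed with more than 40 N (contact force between pen and vee_near above 40 N or contact force between pen and vee_far above 40 N).
It fails at once if the cradle is lifted or tipped off the table (height (world z) of cradle above 0.015 m or angle between cradle's own z axis and vertical above 0.2 rad).
It fails at once if a bystander is moved more than 30 mm (distance of any of slim_pen, tape, tape2, vial_tray, blister, spray from where it was at the start of the episode above 0.03 m).
It also fails if it takes over 56 s, if anything falls off the work surface, if the arm or the gripper's body presses on something with over 40 N, if the wrist force passes 120 N, or if a joint passes its speed limit or range.

### The arm

A 6-joint arm with a two-finger parallel gripper is mounted at the origin on the work surface. World frame = base frame: x ahead of the robot, y to its left, z up, the work surface at z = 0. Lengths are in m, angles in degrees, forces in N, time in s.
With the tool pointing down it reaches from about 0.375 to 0.9 m from the base axis. Payload 3.1 kg.
Tool frame: the origin (TCP) lies on the centre line of the jaws, within the pads' length; the fingertips stand 8 mm ahead of it and the grasp point (between the pads) lies 11 mm behind it; z points along the fingers, y is the line along which they close (so a half turn about z gives the same grasp; the last joint's range is limited). The gripper opens to 87 mm and grips with 3 to 60 N. Pads are 19 mm wide; open, the fingers measure 117 mm over their backs; the gripper's body (75 mm by 190 mm) begins 51 mm behind the grasp point.
Start: joints at [-79.727, 30.224, 82.088, -0, 67.689, -10.227], TCP at [0.219, -0.585, 0.231] pointing down, gripper open.
Joint ranges: [-176.69, 176.69], [-43.24, 126.21], [12.49, 139.97], [-82, 262], [0, 151.66], [-163.58, 163.58]. Speed limits (degrees/s): [159.86, 159.86, 180, 180, 180, 180].

### API

Orientations are given as a 3x3 rotation matrix whose columns are the frame's x, y, z axes.
In Python, from rig import * gives the robot as it stands.
- The arm moves only by the tool step_arm, never from a script. Its argument "targets" is a list of rows, each a list of 5 numbers: the opening, from -1 (shut) to 1 (fully open), then the shift along the world's x, y, z normalised to -1 to 1, where 1 is 0.25 m, then the turn about the world's z normalised to -1 to 1, where 1 is 180 degrees. In form: [[fingers, x, y, z, turn], ...]. A call has 1 to 20 rows; each row is the pose to reach, as a shift and turn from the pose commanded when the call began, turning the shorter way round; what a row does not reach only later rows make up. A row lasts 1/10 s, in which the tool goes at most 50 mm and 8.59 degrees, less where a joint would pass 70% of its speed; a pose out of reach is approached as far as the arm can. A call with a number of a shift or a turn outside -1 to 1 is refused whole. A call with a gripper value outside its range is refused whole. The fingers move at their own pace and stop on an object; the grip force is fixed at half the most. Time passes only in rows, so rows that repeat a pose let the fingers close. It gives the time, the measured TCP pose, the force, the opening and the grip force at its end, in the units of the state.
- read_state(): the state, without advancing time (a new reading comes with each control period).
- capture(name): name is "side" or "top" or "wrist"; returns a dict with "color" (400x640x3 uint8, red, green, blue), "mtx" (3x3 intrinsics, pixels), "k1" (the pictures are not rectified: a ray, as slopes to the right and down, at radius r is drawn at 1 + k1 r^2 times it, then the intrinsics apply), "pose" (4x4, takes a point from camera to world coordinates). Camera axes: x right, y down, z forward; pixel columns grow to the right and rows downward; lengths in m; the calibration is good to about 2 mm. A picture is of the moment at which its call begins. There is no depth.
- hand_in(): hands the job in; it is judged then, once.
The state is a dict: "time_s": time; "joint_positions": joint angles; "qvel": joint speeds; "tau": joint torques, N m; "position": TCP position; "tcp_rot": TCP orientation; "force": force on the tool from outside, world axes, zero at the start; "moment": the same for the moment, N m; "opening": opening from 0.0 (shut) to 1.0 (fully open); "grasp_force": force on a finger pad.
Only numpy, scipy, OpenCV 4.12 (cv2) and the standard library are available. Lean on these libraries where they do the work, as an engineer would, in place of code of your own. Each camera call takes 0.05 s, during which the arm holds its last target. There are 200 camera calls.

## Working session

There is one attempt and no reset: what is moved stays moved. The work goes in short steps, Python scripts to look and compute and a tool call to move; the robot and the scene stay as the last step left them, time stands still between calls to the robot, and variables do not carry over. Pictures are saved under pics/ and viewed, at most 12 in all, crops included, and the job is handed in when it is done.

Besides the shell and the picture viewer there is one more tool, called after "Request:" in YAML: its name, and indented under it one key for each argument. step_arm: Moves the arm, as the interface text tells. Scaled input: -1 to 1 covers 0.25 m each way for a shift and 180 degrees each way for a turn. Its arguments: {"type":"object","properties":{"targets":{"type":"array","items":{"type":"array","items":{"type":"number"}}}},"required":["targets"]}

```bash
mkdir -p pics
cat > h.py <<'E'
from rig import *
import numpy as np, cv2
def ray(c,px):
    K=np.array(c["mtx"]); k=c["k1"]
    d=np.array([k,0,0,0,0],float)
    # model: distorted=1+k1 r^2 of true ray -> cv2 k1
    p=cv2.undistortPointsIter(np.array(px,float).reshape(-1,1,2),K,d,None,None,(3,50,1e-10)).reshape(-1,2)
    T=np.array(c["pose"]); D=np.c_[p,np.ones(len(p))]@T[:3,:3].T
    return T[:3,3],D
def onz(c,px,z):
    o,D=ray(c,px); return o+D*((z-o[2])/D[:,2])[:,None]
def proj(c,P):
    T=np.linalg.inv(np.array(c["pose"])); p=np.atleast_2d(P)@T[:3,:3].T+T[:3,3]
    return cv2.projectPoints(p,np.zeros(3),np.zeros(3),np.array(c["mtx"]),np.array([c["k1"],0,0,0,0],float))[0].reshape(-1,2)
E
python3 - <<'E'
from h import *
import pickle
for n in("top","side"):
    c=capture(n); pickle.dump(c,open(n+"0.pkl","wb")); cv2.imwrite(f"pics/{n}0.png",c["color"][:,:,::-1]); print(n,c["mtx"],c["k1"],np.round(c["pose"],3))
E
```

```text
top [[421.99737304   0.         323.08421917]
 [  0.         421.99737304 197.21465676]
 [  0.           0.           1.        ]] -0.04386733652693826 [[-0.081 -0.974  0.211  0.258]
 [-0.997  0.08  -0.011  0.041]
 [-0.006 -0.211 -0.977  1.253]
 [ 0.     0.     0.     1.   ]]
side [[366.18741192   0.         319.49041173]
 [  0.         366.18741192 199.78953476]
 [  0.           0.           1.        ]] -0.01349393407615149 [[-0.995 -0.066  0.07   0.421]
 [-0.095  0.613 -0.785  0.754]
 [ 0.009 -0.788 -0.616  0.641]
 [ 0.     0.     0.     1.   ]]
```

View pics/top0.png

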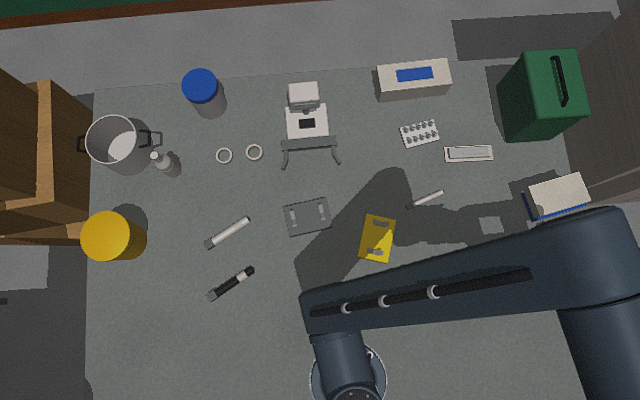

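View pics/side0.png

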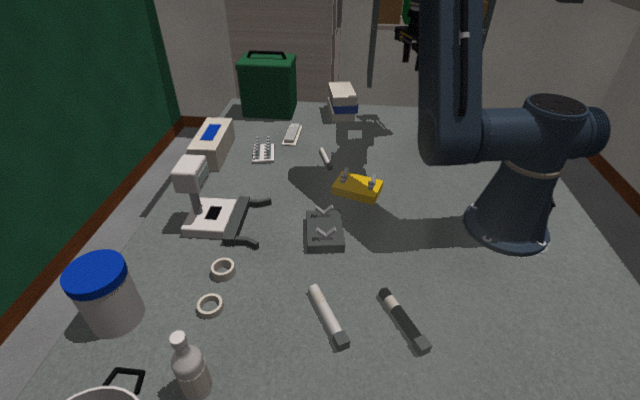

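Top view (+x up, +y left): grey cradle about (307,216), dock stop bar about (310,143), thick white pen about (228,233) with its cap at (209,243). The yellow look-alike is at (377,238), the black one at (230,283) and the slim pen at (427,198). The next crops are enlarged to get precise corners.

Run:
```python
from h import *
import pickle
t=pickle.load(open("top0.pkl","rb"))["color"][:,:,::-1]; s=pickle.load(open("side0.pkl","rb"))["color"][:,:,::-1]
a=cv2.resize(t[125:245,195:355],None,fx=5,fy=5,interpolation=cv2.INTER_CUBIC)
a=cv2.convertScaleAbs(a,alpha=1.5)
for i in range(0,160,20): cv2.putText(a,str(195+i),(i*5,10),0,.35,(0,255,0)); cv2.line(a,(i*5,0),(i*5,599),(0,90,0),1)
for i in range(0,120,20): cv2.putText(a,str(125+i),(0,i*5+10),0,.35,(0,255,0)); cv2.line(a,(0,i*5),(799,i*5),(0,90,0),1)
cv2.imwrite("pics/t1.png",a)
b=cv2.resize(s[180:300,195:355],None,fx=5,fy=5,interpolation=cv2.INTER_CUBIC); b=cv2.convertScaleAbs(b,alpha=1.5)
for i in range(0,160,20): cv2.putText(b,str(195+i),(i*5,10),0,.35,(0,255,0)); cv2.line(b,(i*5,0),(i*5,599),(0,90,0),1)
for i in range(0,120,20): cv2.putText(b,str(180+i),(0,i*5+10),0,.35,(0,255,0)); cv2.line(b,(0,i*5),(799,i*5),(0,90,0),1)
cv2.imwrite("pics/s1.png",b)
```

```text
(no output)
```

View pics/t1.png

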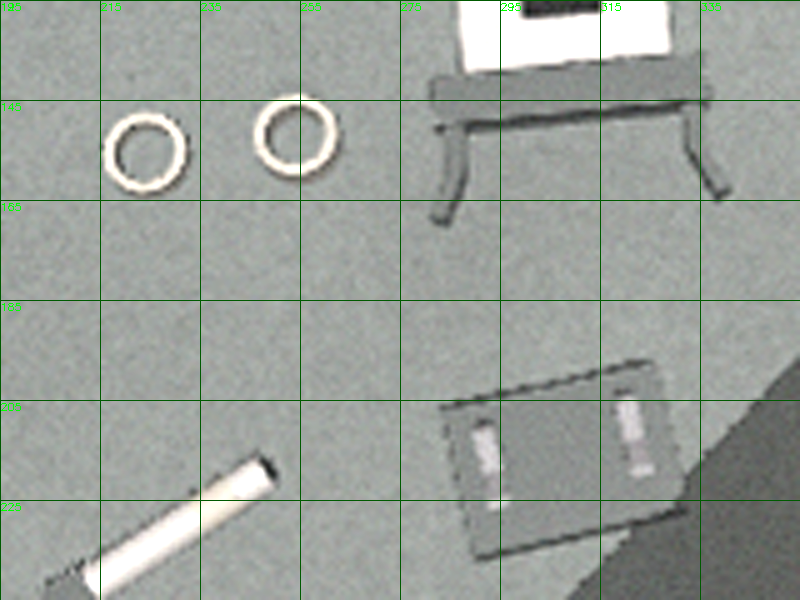

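View pics/s1.png

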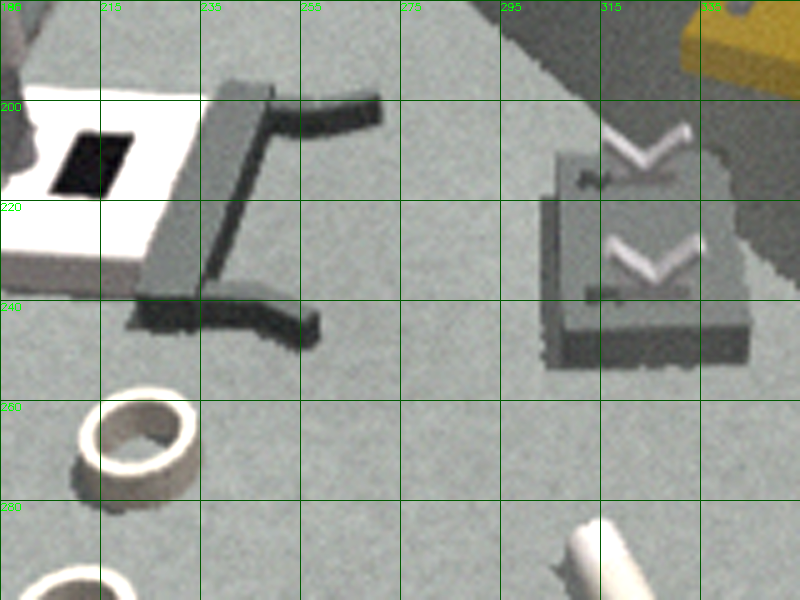

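Top crop: cradle top corners are about (283.6,206.4), (325.4,197.2), (332,226.5) and (290.5,235). The stop's front top edge runs from (281.4,149.2) to (336.5,144.3). In the side crop the stop front top edge runs from (234.5,238) to (249,200). Next I localise these and check their sizes.

Run:
```python
from h import *
import pickle
t=pickle.load(open("top0.pkl","rb")); s=pickle.load(open("side0.pkl","rb"))
f=lambda L,o:[(x/5+o[0]-.4,y/5+o[1]-.4) for x,y in L]
T=(195,125);S=(195,180)
ln=lambda n,P:print(n,np.round(P[:,:2],4).tolist(),[round(float(np.linalg.norm(P[i]-P[i-1])),4) for i in range(len(P))],"mean",np.round(P.mean(0)[:2],4))
ln("cradle top",onz(t,f([(443,409),(652,363),(686,507),(478,553)],T),.028))
ln("cradle side",onz(s,f([(557,155),(722,155),(750,326),(565,330)],S),.028))
ln("stop top",onz(t,f([(433,121),(708,97)],T),.025))
ln("stop side",onz(s,f([(199,296),(271,101)],S),.025))
ln("guide in top (tip inner top)",onz(t,f([(443,218),(720,193)],T),.020))
for n,c in(("t",t),("s",s)):
    # pen: white barrel blob
    im=c["color"].astype(int); m=(im.min(2)>(150 if n=="t" else 130)).astype(np.uint8)
    roi=np.zeros_like(m); 
    if n=="t": roi[205:255,195:265]=1
    else: roi[278:350,300:355]=1
    m*=roi; N,l,st,ce=cv2.connectedComponentsWithStats(m); i=1+st[1:,4].argmax()
    ys,xs=np.where(l==i); r=cv2.minAreaRect(np.c_[xs,ys].astype(np.float32)); b=cv2.boxPoints(r)
    print(n,r); P=onz(c,b,.012); ln("pen",P); e=[P[1]-P[0],P[2]-P[1]]; e=max(e,key=np.linalg.norm); print("ang",np.degrees(np.arctan2(e[1],e[0])))
    cv2.imwrite(f"pics/m{n}.png",cv2.resize(m*255,None,fx=1,fy=1))
ln("slim",onz(t,[(413,206),(442,191)],.0075))
ln("yellow",onz(t,[(365,213),(396,218),(388,262),(359,257)],.028))
print(read_state())
```

```text
cradle top [[0.5045, 0.1474], [0.5222, 0.0219], [0.4346, 0.0091], [0.4175, 0.1323]] [0.0884, 0.1268, 0.0885, 0.1244] mean [0.4697 0.0777]
cradle side [[0.5211, 0.0224], [0.4351, 0.0132], [0.4152, 0.1376], [0.5015, 0.1493]] [0.1284, 0.0865, 0.126, 0.087] mean [0.4682 0.0806]
stop top [[0.6847, 0.143], [0.6861, -0.026]] [0.1689, 0.1689] mean [0.6854 0.0585]
stop side [[0.6793, 0.142], [0.6824, -0.0104]] [0.1525, 0.1525] mean [0.6808 0.0658]
guide in top (tip inner top) [[0.6241, 0.141], [0.626, -0.0281]] [0.1691, 0.1691] mean [0.625  0.0564]
t ((229.72802734375, 230.3524627685547), (4.839875221252441, 41.33648681640625), 57.09476089477539)
pen [[0.4254, 0.3682], [0.4844, 0.2624], [0.4715, 0.2551], [0.4128, 0.3607]] [0.0147, 0.1211, 0.0148, 0.1209] mean [0.4485 0.3116]
ang -60.853909529574764
s ((324.85308837890625, 307.808349609375), (54.26292037963867, 9.11496639251709), 61.50436782836914)
pen [[0.4882, 0.2543], [0.4723, 0.2408], [0.4109, 0.351], [0.4256, 0.3618]] [0.1245, 0.0208, 0.1262, 0.0183] mean [0.4493 0.302 ]
ang 119.15140918641299
slim [[0.4779, -0.2401], [0.5167, -0.3339]] [
[... 274 characters left out ...]
4330116e-04,
        6.76903347e+01, -1.02289906e+01]), 'qvel': array([-0.08706255, -0.14394475, -0.00632687, -0.00214559, -0.00467965,
       -0.01420378]), 'tau': array([ 7.16985511e-06, -4.40982771e+01, -1.77151018e+01,  6.34113676e-02,
        5.34003088e-02, -4.99796454e-05]), 'position': array([ 0.21877977, -0.58475319,  0.22967681]), 'tcp_rot': array([[ 9.36666099e-01,  3.50223492e-01, -3.53240752e-04],
       [ 3.50223497e-01, -9.36664155e-01,  1.93973006e-03],
       [ 3.48471086e-04, -1.94059260e-03, -9.99998056e-01]]), 'force': array([-0.2231189 , -0.01380975, -0.2911007 ]), 'moment': array([-0.02686307,  0.04701954, -0.03275171]), 'grasp_force': 0.0, 'opening': 0.998578977325322}
```

Request:
step_arm:
  targets:
    - [1,0.88,1,0,-0.067]
    - [1,0.88,1,0,-0.067]
    - [1,0.88,1,0,-0.067]
    - [1,0.88,1,0,-0.067]
    - [1,0.88,1,0,-0.067]
    - [1,0.88,1,0,-0.067]
    - [1,0.88,1,0,-0.067]
    - [1,0.88,1,0,-0.067]
    - [1,0.88,1,0,-0.067]

```text
time_s: 1.0
position: [0.4391, -0.3348, 0.2303]
tcp_rot: [[0.989, 0.149, -0.001], [0.149, -0.989, -0.0], [-0.001, -0.0, -1.0]]
force: [-0.2, -0.8, 0.3]
opening: 0.997
grasp_force: 0.0
```

Request:
step_arm:
  targets:
    - [1,0,1,0,0]
    - [1,0,1,0,0]
    - [1,0,1,0,0]
    - [1,0,1,0,0]
    - [1,0,1,0,0]
    - [1,0,1,0,0]
    - [1,0,1,0,0]

```text
time_s: 1.7
position: [0.4389, -0.0859, 0.2307]
tcp_rot: [[0.989, 0.148, 0.0], [0.148, -0.989, -0.001], [0.0, 0.001, -1.0]]
force: [0.1, -0.7, 0.7]
opening: 1.001
grasp_force: 0.0
```

Request:
step_arm:
  targets:
    - [1,-0.18,0.61,0,0]
    - [1,-0.18,0.61,0,0]
    - [1,-0.18,0.61,0,0]
    - [1,-0.18,0.61,0,0]
    - [1,-0.18,0.61,0,0]
    - [1,-0.18,0.61,-0.5,0]
    - [1,-0.18,0.61,-0.5,0]
    - [1,-0.18,0.61,-0.5,0]
    - [1,-0.18,0.61,-0.5,0]

```text
time_s: 2.6
position: [0.3936, 0.0647, 0.1028]
tcp_rot: [[0.99, 0.143, -0.006], [0.143, -0.99, 0.0], [-0.006, -0.001, -1.0]]
force: [-1.2, 0.1, -0.4]
opening: 1.002
grasp_force: 0.0
```

Run:
```python
from h import *
s=read_state(); print(s["position"],np.degrees(np.arctan2(s["tcp_rot"][1,0],s["tcp_rot"][0,0])),s["joint_positions"],s["force"])
c=capture("wrist"); cv2.imwrite("pics/w0.png",c["color"][:,:,::-1])
print(np.round(c["pose"],3),c["mtx"][0][0])
```

```text
[0.39363459 0.06471573 0.10276494] 8.221376729467705 [-6.79636558e+00  2.80005296e+01  1.20262860e+02 -5.65284541e-02
  3.20920010e+01  7.50304347e+01] [-1.17374675  0.06709497 -0.37699831]
[[ 0.143 -0.944 -0.299  0.475]
 [-0.99  -0.137 -0.042  0.076]
 [-0.001  0.302 -0.953  0.256]
 [ 0.     0.     0.     1.   ]] 324.6040194060179
```

View pics/w0.png

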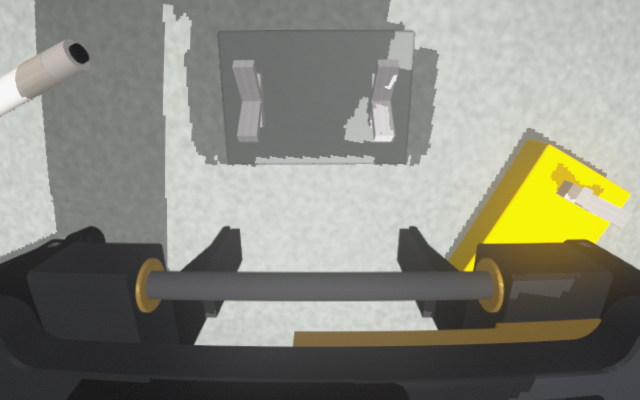

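The wrist view shows the cradle square to the jaws, with corners about (219,31), (414,31), (408,163) and (229,163). The fingers are at x=225 and x=415, both within its width, and the yellow block is off to the right at (540,200).

Run:
```python
from h import *
c=capture("wrist")
P=onz(c,[(219,31),(414,31),(408,163),(229,163)],.028); print(np.round(P,4),P.mean(0),[np.linalg.norm(P[i]-P[i-1]) for i in range(4)])
for a,b in((1,0),(2,3)): d=P[b]-P[a]; print(np.degrees(np.arctan2(-d[0],d[1])))
```

```text
[[0.5039 0.147  0.028 ]
 [0.5221 0.0206 0.028 ]
 [0.4348 0.0056 0.028 ]
 [0.4162 0.1341 0.028 ]] [0.46922742 0.07680954 0.028     ] [np.float64(0.08862005266599114), np.float64(0.12774173976396885), np.float64(0.0885503198846387), np.float64(0.12988764778534498)]
8.196923844772487
8.241942908040365
```

Request:
step_arm:
  targets:
    - [1,0,0,-0.2,0]
    - [1,0,0.005,-0.32,0]
    - [1,0,0.01,-0.33,0]
    - [1,0,0.01,-0.33,0]
    - [1,0,0.01,-0.33,0]
    - [1,0,0.01,-0.33,0]

```text
time_s: 3.3
position: [0.3953, 0.0694, 0.0247]
tcp_rot: [[0.989, 0.147, 0.004], [0.147, -0.989, -0.0], [0.004, 0.001, -1.0]]
force: [0.0, -0.4, -0.1]
opening: 1.001
grasp_force: 0.0
```

Request:
step_arm:
  targets:
    - [1,0.04,0.006,-0.016,0]
    - [1,0.07,0.01,-0.016,0]
    - [1,0.1,0.012,-0.016,0]
    - [1,0.13,0.01,-0.016,-0.003]
    - [1,0.17,0.008,-0.016,-0.006]
    - [1,0.21,0.004,-0.016,-0.01]
    - [1,0.25,0.0,-0.016,-0.014]
    - [1,0.29,-0.004,-0.016,-0.018]
    - [1,0.33,-0.008,-0.016,-0.022]
    - [1,0.37,-0.012,-0.016,-0.027]
    - [1,0.41,-0.016,-0.016,-0.032]
    - [1,0.45,-0.02,-0.016,-0.037]
    - [1,0.49,-0.024,-0.016,-0.042]
    - [1,0.53,-0.028,-0.016,-0.042]
    - [1,0.57,-0.032,-0.016,-0.042]
    - [1,0.6,-0.036,-0.016,-0.042]
    - [1,0.6,-0.036,-0.016,-0.042]
    - [1,0.6,-0.036,-0.016,-0.042]

```text
time_s: 5.1
position: [0.545, 0.0606, 0.0191]
tcp_rot: [[1.0, 0.015, 0.002], [0.015, -1.0, -0.0], [0.002, 0.0, -1.0]]
force: [-0.8, -0.4, -1.1]
opening: 0.999
grasp_force: 0.1
```

Run:
```python
from h import *
c=capture("wrist"); cv2.imwrite("pics/w1.png",c["color"][:,:,::-1])
s=read_state(); print(s["position"],s["force"],np.degrees(np.arctan2(s["tcp_rot"][1,0],s["tcp_rot"][0,0])))
import pickle; pickle.dump(c,open("w1.pkl","wb"))
```

```text
[0.54495496 0.0605751  0.01910586] [ 0.80645984 -1.9692004  -0.56587743] 0.8849581572822993
```

View pics/w1.png

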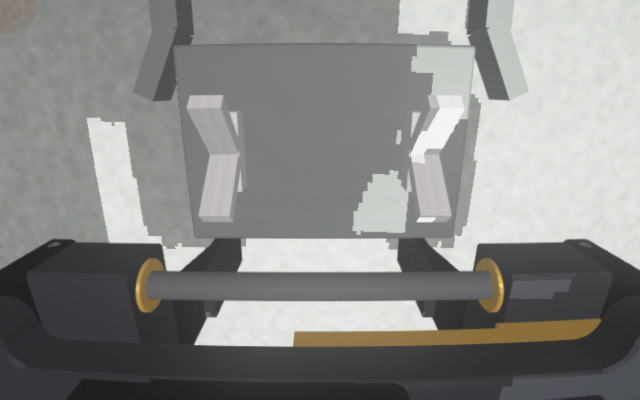

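The cradle has entered the flare, with front corners at (176,45) and (476,45). The guides' inner edges are at x≈176 (left, kink near (175,35)) and x≈475 (right), so it looks centred. I keep pushing gently.

Request:
step_arm:
  targets:
    - [1,0.02,-0.001,0,-0.001]
    - [1,0.04,-0.002,0,-0.001]
    - [1,0.06,-0.003,0,-0.001]
    - [1,0.08,-0.004,0,-0.001]
    - [1,0.1,-0.005,0,-0.001]
    - [1,0.12,-0.006,0,-0.001]
    - [1,0.13,-0.006,0,-0.001]
    - [1,0.13,-0.006,0,-0.001]

```text
time_s: 5.95
position: [0.5761, 0.0592, 0.0189]
tcp_rot: [[1.0, 0.012, -0.001], [0.012, -1.0, 0.0], [-0.001, -0.0, -1.0]]
force: [-3.0, -0.2, 0.4]
opening: 0.997
grasp_force: 1.4
```

Request:
step_arm:
  targets:
    - [1,0.008,0,0,0]
    - [1,0.016,0,0,0]
    - [1,0.02,0,0,0]
    - [1,0.02,0,0,0]

```text
time_s: 6.35
position: [0.5809, 0.0591, 0.0189]
tcp_rot: [[1.0, 0.013, -0.001], [0.013, -1.0, -0.0], [-0.001, 0.0, -1.0]]
force: [-5.1, -0.3, -0.1]
opening: 1.004
grasp_force: 2.1
```

Request:
step_arm:
  targets:
    - [1,0.006,0,0,0]
    - [1,0.012,0,0,0]
    - [1,0.012,0,0,0]

```text
time_s: 6.65
position: [0.581, 0.0591, 0.0189]
tcp_rot: [[1.0, 0.013, -0.007], [0.013, -1.0, 0.0], [-0.007, -0.0, -1.0]]
force: [-9.0, -0.6, 6.0]
opening: 1.002
grasp_force: 4.5
```

Request:
step_arm:
  targets:
    - [1,0.006,0,0,0]
    - [1,0.012,0,0,0]
    - [1,0.012,0,0,0]

```text
time_s: 6.95
position: [0.581, 0.0591, 0.0189]
tcp_rot: [[1.0, 0.013, -0.014], [0.013, -1.0, 0.0], [-0.014, -0.0, -1.0]]
force: [-13.1, -1.9, 10.4]
opening: 0.997
grasp_force: 6.8
```

Run:
```python
from h import *
c=capture("wrist"); cv2.imwrite("pics/w2.png",c["color"][:,:,::-1])
s=read_state(); print(s["position"],s["force"])
```

```text
[0.58102108 0.05910082 0.01891629] [-13.1964096   -3.11602224  10.43604823]
```

View pics/w2.png

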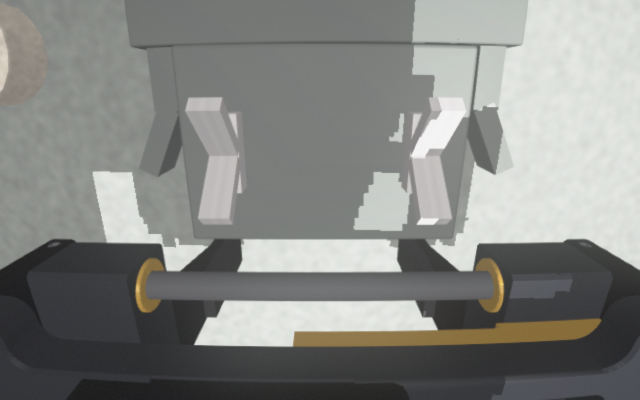

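The cradle sits square against the stop bar (edge y≈45) between the guides. I retreat and go over the pen.

Run:
```python
from h import *
c=capture("wrist")
P=onz(c,[(174,46),(476,46),(448,238),(193,238)],.028); print(np.round(P,4),P.mean(0),[np.linalg.norm(P[i]-P[i-1]) for i in range(4)])
for a,b in((1,0),(2,3)): d=P[b]-P[a]; print(np.degrees(np.arctan2(-d[0],d[1])))
```

```text
[[ 0.6806  0.1206  0.028 ]
 [ 0.6824 -0.005   0.028 ]
 [ 0.5945 -0.0044  0.028 ]
 [ 0.5929  0.1214  0.028 ]] [0.63758687 0.05816224 0.028     ] [np.float64(0.08775381176653003), np.float64(0.12555599277798346), np.float64(0.08786689698365789), np.float64(0.12574293230065223)]
0.7964100266628393
0.7430095539682277
```

Request:
step_arm:
  targets:
    - [1,-0.08,0,0.01,0]
    - [1,-0.2,0,0.01,0]
    - [1,-0.24,0,0.2,0]
    - [1,-0.3,0,0.4,0.05]
    - [1,-0.4,0.2,0.6,0.1]
    - [1,-0.528,0.4,0.68,0.15]
    - [1,-0.528,0.6,0.68,0.2]
    - [1,-0.528,0.8,0.68,0.25]
    - [1,-0.528,0.99,0.68,0.3]
    - [1,-0.528,0.99,0.68,0.35]
    - [1,-0.528,0.99,0.68,0.4]
    - [1,-0.528,0.99,0.68,0.45]
    - [1,-0.528,0.99,0.68,0.5]
    - [1,-0.528,0.99,0.68,0.55]
    - [1,-0.528,0.99,0.68,0.6]
    - [1,-0.528,0.99,0.68,0.66]
    - [1,-0.528,0.99,0.68,0.66]
    - [1,-0.528,0.99,0.68,0.66]
    - [1,-0.528,0.99,0.68,0.66]

```text
time_s: 8.95
position: [0.4568, 0.3072, 0.1896]
tcp_rot: [[-0.49, 0.872, 0.003], [0.872, 0.49, 0.001], [-0.0, 0.004, -1.0]]
force: [0.0, -0.2, -0.5]
opening: 0.999
grasp_force: 0.0
```

Run:
```python
from h import *
import pickle
s=read_state(); print(s["position"],s["force"],s["joint_positions"],np.degrees(np.arctan2(s["tcp_rot"][1,0],s["tcp_rot"][0,0])))
c=capture("wrist"); cv2.imwrite("pics/w3.png",c["color"][:,:,::-1]); pickle.dump(c,open("w3.pkl","wb")); print(np.round(c["pose"],3))
```

```text
[0.45681538 0.30717372 0.18956173] [ 3.97594523e-06 -2.45200938e-01 -4.64250177e-01] [ 2.22813827e+01  2.74942205e+01  9.54499849e+01  7.79938805e-03
  5.68530445e+01 -7.05780957e+00] 119.33490674669326
[[ 0.872  0.468  0.146  0.417]
 [ 0.49  -0.834 -0.255  0.378]
 [ 0.003  0.294 -0.956  0.343]
 [ 0.     0.     0.     1.   ]]
```

View pics/w3.png

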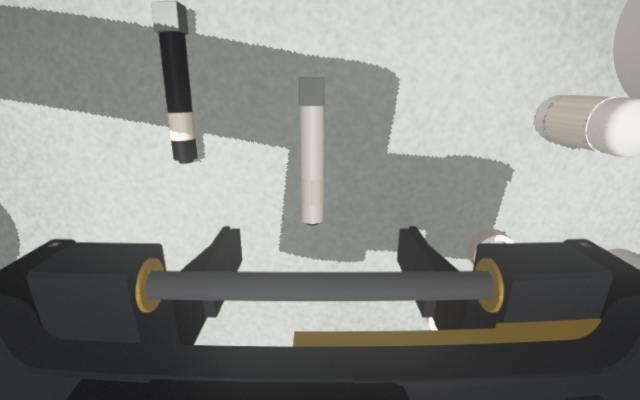

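The wrist view shows the thick pen (grey cap at (312,91)) with its barrel running from (312,106) to (313,222), parallel to the tool x axis. The black look-alike is well away at (175,80).

Run:
```python
from h import *
import pickle
c=pickle.load(open("w3.pkl","rb")); g=cv2.cvtColor(c["color"],cv2.COLOR_RGB2GRAY).astype(int)
for r in (115,140,170,200):
    row=g[r,285:345]; d=np.diff(row); print(r,285+d.argmax(),285+d.argmin()+0,)
col=g[70:235,312]; d=np.diff(col); i=np.argsort(-abs(d))[:6]; print([(70+int(k),int(d[k])) for k in i])
P=onz(c,[(312.2,106),(312.8,222),(301,106),(324,106)],.012); print(np.round(P,4),np.linalg.norm(P[0]-P[1]),np.linalg.norm(P[2]-P[3]),P[:2].mean(0))
d=P[0]-P[1]; print(np.degrees(np.arctan2(d[1],d[0])))
```

```text
115 299 323
140 300 323
170 301 286
200 301 322
[(223, -98), (105, 45), (225, 32), (104, 21), (106, 18), (222, -15)]
[[0.4186 0.3622 0.012 ]
 [0.4793 0.2541 0.012 ]
 [0.409  0.3568 0.012 ]
 [0.4288 0.3679 0.012 ]] 0.12396215258310365 0.022813606715876438 [0.44896168 0.30814484 0.012     ]
119.28341796367945
```

Request:
step_arm:
  targets:
    - [1,-0.031,0.004,-0.2,0]
    - [1,-0.031,0.004,-0.4,0]
    - [1,-0.031,0.004,-0.55,0]
    - [1,-0.031,0.004,-0.65,0]
    - [1,-0.031,0.004,-0.68,0]
    - [1,-0.031,0.004,-0.68,0]

```text
time_s: 9.6
position: [0.4476, 0.3076, 0.0183]
tcp_rot: [[-0.492, 0.871, -0.001], [0.871, 0.492, -0.0], [0.0, -0.001, -1.0]]
force: [-0.1, 0.6, -0.2]
opening: 1.004
grasp_force: 0.0
```

Request:
step_arm:
  targets:
    - [1,0.004,0,-0.032,0]
    - [1,0.004,0,-0.032,0]
    - [-1,0.004,0,-0.032,0]
    - [-1,0.004,0,-0.032,0]
    - [-1,0.004,0,-0.032,0]
    - [-1,0.004,0,-0.032,0]
    - [-1,0.004,0,-0.032,0]
    - [-1,0.004,0,-0.032,0]
    - [-1,0.004,0,-0.032,0]
    - [-1,0.004,0,-0.032,0]
    - [-1,0.004,0,-0.032,0]

```text
time_s: 10.7
position: [0.4486, 0.3076, 0.011]
tcp_rot: [[-0.492, 0.87, -0.0], [0.87, 0.492, -0.0], [0.0, -0.0, -1.0]]
force: [0.2, -0.0, -0.1]
opening: 0.273
grasp_force: 30.5
```

Run:
```python
from h import *
import pickle
t=pickle.load(open("top0.pkl","rb")); s=pickle.load(open("side0.pkl","rb"))
a=cv2.resize(t["color"][70:130,275:335,::-1],None,fx=6.6,fy=6.6,interpolation=cv2.INTER_CUBIC)
b=cv2.resize(s["color"][145:205,160:220,::-1],None,fx=6.6,fy=6.6,interpolation=cv2.INTER_CUBIC)
cv2.imwrite("pics/head.png",np.hstack([a,b]))
```

```text
(no output)
```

View pics/head.png

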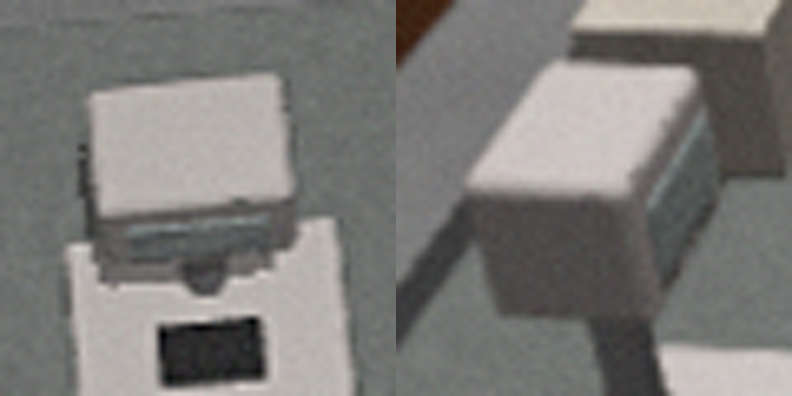

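Request:
step_arm:
  targets:
    - [-1,0,0,0.05,0]
    - [-1,0,0,0.2,0]
    - [-1,0,0,0.4,0]
    - [-1,0,0,0.56,0]
    - [-1,0,0,0.56,0]

```text
time_s: 11.2
position: [0.4523, 0.3093, 0.1574]
tcp_rot: [[-0.493, 0.87, 0.012], [0.87, 0.493, 0.005], [-0.001, 0.013, -1.0]]
force: [0.3, 0.3, -0.2]
opening: 0.267
grasp_force: 30.0
```

The enlarged scan head shows its top front edge from crop (100,218) to (295,195) in the top view, and (632,195) to (695,68) in the side view. I use that edge to check clearance for the gripper body.

Run:
```python
from h import *
import pickle
t=pickle.load(open("top0.pkl","rb")); s=pickle.load(open("side0.pkl","rb"))
print(onz(t,[(290.2,102.6),(319.3,99.2)],.18),onz(s,[(195.4,174),(205,155)],.18))
```

```text
[[0.76174641 0.09774991 0.18      ]
 [0.7650641  0.01743491 0.18      ]] [[0.75850681 0.10268453 0.18      ]
 [0.76500259 0.02102895 0.18      ]]
```

Request:
step_arm:
  targets:
    - [-1,0.1,-0.13,0,-0.03]
    - [-1,0.2,-0.26,0,-0.06]
    - [-1,0.3,-0.4,0,-0.09]
    - [-1,0.4,-0.53,0,-0.12]
    - [-1,0.5,-0.66,0,-0.15]
    - [-1,0.6,-0.8,0,-0.159]
    - [-1,0.7,-0.93,0,-0.159]
    - [-1,0.752,-0.998,0,-0.159]
    - [-1,0.752,-0.998,0,-0.159]
    - [-1,0.752,-0.998,0,-0.159]
    - [-1,0.752,-0.998,0,-0.159]

```text
time_s: 12.3
position: [0.6349, 0.0597, 0.1506]
tcp_rot: [[-0.017, 1.0, -0.003], [1.0, 0.017, 0.001], [0.001, -0.003, -1.0]]
force: [0.8, 0.2, -0.7]
opening: 0.267
grasp_force: 30.0
```

Run:
```python
from h import *
import pickle
s=read_state(); print(s["position"],s["force"],np.degrees(np.arctan2(s["tcp_rot"][1,0],s["tcp_rot"][0,0])))
for n in("wrist","top","side"):
    c=capture(n); pickle.dump(c,open(n+"4.pkl","wb")); cv2.imwrite(f"pics/{n}4.png",c["color"][:,:,::-1])
```

```text
[0.63489326 0.05971017 0.15058344] [ 0.81578073  0.23021999 -0.7096059 ] 90.96249237180905
```

View pics/wrist4.png

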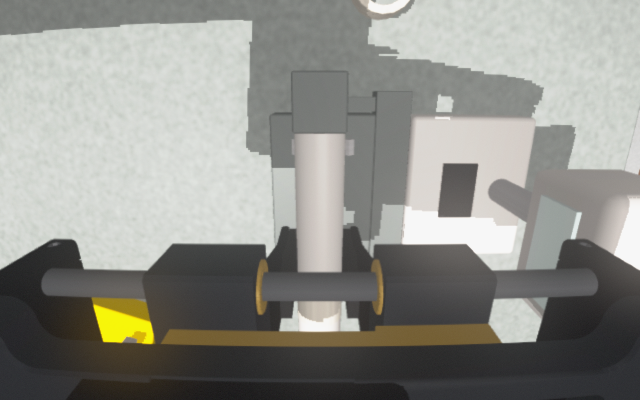

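The wrist view shows the pen centred between the jaws (x≈320) with the barrel end at row 132 and the cap beyond. The cradle's near edge is at x≈272, the stop edge at x≈375 and its +y end at row 113. The V tips show at (293,147) and (351,147).

Run:
```python
from h import *
import pickle
c=pickle.load(open("wrist4.pkl","rb")); g=cv2.GaussianBlur(cv2.cvtColor(c["color"],cv2.COLOR_RGB2GRAY),(3,3),0).astype(int)
for r in(118,125,140,147,152,158): print(r,g[r,264:300:1].tolist(),"|",g[r,342:382].tolist())
print(g[105:122,282].tolist())
P=onz(c,[(272,125),(375,125),(282,113.5),(340,113.5)],.028); print(np.round(P,4),"width",P[1]-P[0],"x centre",P[:2,0].mean())
p=read_state()["position"]
A=onz(c,[(321,133),(320,140),(319,230)],p[2]+.001); print("pen axis",np.round(A,4))
V=onz(c,[(291.5,147),(354.5,147)],.060); print("V tips",np.round(V,4),V.mean(0))
```

```text
118 [133, 133, 134, 134, 128, 116, 111, 116, 119, 120, 120, 120, 120, 120, 120, 120, 120, 120, 121, 121, 120, 120, 120, 120, 120, 120, 119, 113, 108, 112, 118, 120, 120, 120, 120, 120] | [124, 124, 123, 120, 115, 115, 120, 123, 124, 124, 123, 123, 123, 123, 123, 124, 124, 124, 124, 124, 124, 125, 124, 124, 124, 124, 124, 124, 124, 124, 124, 123, 116, 111, 113, 120, 123, 124, 124, 123]
125 [129, 130, 132, 133, 131, 123, 115, 115, 119, 120, 120, 120, 120, 121, 121, 120, 120, 120, 120, 120, 120, 120, 120, 120, 121, 121, 120, 114, 109, 112, 118, 121, 121, 121, 121, 121] | [124, 124, 123, 120, 115, 116, 121, 123, 123, 123, 124, 124, 124, 124, 124, 124, 123, 123, 123, 124, 124, 125, 125, 125, 125, 125, 124, 124, 124, 125, 124, 122, 116, 110, 114, 121, 123, 123, 124, 124]
140 [136, 136, 136, 137, 135, 128, 116, 113, 117, 121, 122, 122, 121, 121, 121, 121, 121, 121, 121, 121, 121, 121, 121, 121, 121, 121, 124, 134, 145, 148, 147, 150, 156, 161, 166, 171] | [176, 169, 160, 152, 149, 148, 150, 153, 157, 159, 159, 151, 138, 128, 125, 124, 124, 124, 124, 124, 124, 124, 124, 124, 124, 124, 124, 1
[... 950 characters left out ...]
122, 122, 122, 122, 122, 122, 122, 122, 125, 133, 145, 154, 161, 166, 170] | [175, 166, 149, 132, 124, 124, 123, 123, 123, 124, 124, 124, 124, 124, 124, 124, 124, 124, 124, 124, 124, 124, 124, 125, 125, 124, 124, 125, 125, 124, 118, 110, 111, 118, 123, 124, 124, 124, 125, 125]
[124, 124, 125, 127, 129, 131, 124, 108, 95, 97, 108, 116, 120, 121, 120, 120, 120]
[[0.5941 0.1128 0.028 ]
 [0.6807 0.1143 0.028 ]
 [0.6027 0.1224 0.028 ]
 [0.651  0.1231 0.028 ]] width [0.08664135 0.00151243 0.        ] x centre 0.6374085317338828
pen axis [[0.635  0.122  0.1521]
 [0.6346 0.1187 0.1521]
 [0.6349 0.0729 0.1521]]
V tips [[0.6132 0.0997 0.06  ]
 [0.6609 0.1005 0.06  ]] [0.63702338 0.10012732 0.06      ]
```

Request:
step_arm:
  targets:
    - [-1,0.01,-0.008,-0.1,-0.001]
    - [-1,0.01,-0.008,-0.2,-0.001]
    - [-1,0.01,-0.008,-0.28,-0.001]
    - [-1,0.01,-0.008,-0.33,-0.001]
    - [-1,0.01,-0.008,-0.346,-0.001]
    - [-1,0.01,-0.008,-0.346,-0.001]
    - [-1,0.01,-0.008,-0.346,-0.001]

```text
time_s: 13.15
position: [0.6399, 0.0563, 0.0655]
tcp_rot: [[-0.012, 1.0, 0.002], [1.0, 0.012, -0.0], [-0.0, 0.002, -1.0]]
force: [-0.4, 0.1, -0.6]
opening: 0.267
grasp_force: 30.0
```

Request:
step_arm:
  targets:
    - [-1,-0.008,0.004,0,0]
    - [-1,-0.008,0.004,0,0]
    - [-1,-0.008,0.004,0,0]
    - [-1,-0.008,0.004,0,0]

```text
time_s: 13.55
position: [0.6374, 0.0571, 0.0649]
tcp_rot: [[-0.012, 1.0, 0.001], [1.0, 0.012, -0.0], [-0.0, 0.001, -1.0]]
force: [0.4, 0.3, -0.9]
opening: 0.263
grasp_force: 30.0
```

Request:
step_arm:
  targets:
    - [-1,0,0,-0.008,0]
    - [-1,0,0,-0.016,0]
    - [-1,0,0,-0.022,0]
    - [-1,0,0,-0.022,0]
    - [-1,0,0,-0.022,0]

```text
time_s: 14.05
position: [0.6371, 0.0571, 0.0589]
tcp_rot: [[-0.012, 1.0, -0.0], [1.0, 0.012, 0.0], [0.0, -0.0, -1.0]]
force: [-0.9, 0.0, -0.8]
opening: 0.263
grasp_force: 30.0
```

Request:
step_arm:
  targets:
    - [-1,0,0,-0.004,0]
    - [-1,0,0,-0.006,0]
    - [-1,0,0,-0.006,0]

```text
time_s: 14.35
position: [0.6371, 0.0571, 0.0575]
tcp_rot: [[-0.012, 1.0, -0.0], [1.0, 0.012, 0.0], [0.0, -0.0, -1.0]]
force: [0.3, 0.1, -0.5]
opening: 0.265
grasp_force: 30.0
```

Request:
step_arm:
  targets:
    - [-1,0,0,-0.003,0]
    - [-1,0,0,-0.006,0]
    - [-1,0,0,-0.006,0]
    - [-1,0,0,-0.006,0]

```text
time_s: 14.75
position: [0.6371, 0.0571, 0.0561]
tcp_rot: [[-0.012, 1.0, -0.0], [1.0, 0.012, -0.0], [-0.0, -0.0, -1.0]]
force: [0.3, -0.0, -0.6]
opening: 0.268
grasp_force: 30.0
```

Request:
step_arm:
  targets:
    - [-1,0,0,-0.002,0]
    - [-1,0,0,-0.004,0]
    - [-1,0,0,-0.004,0]

```text
time_s: 15.05
position: [0.6372, 0.0571, 0.0559]
tcp_rot: [[-0.012, 1.0, 0.0], [1.0, 0.012, -0.0], [-0.0, 0.0, -1.0]]
force: [-1.9, 0.1, 5.4]
opening: 0.267
grasp_force: 30.0
```

Request:
step_arm:
  targets:
    - [-1,0,0,-0.002,0]
    - [-1,0,0,-0.004,0]
    - [-1,0,0,-0.004,0]

```text
time_s: 15.35
position: [0.6372, 0.0571, 0.0558]
tcp_rot: [[-0.013, 1.0, 0.0], [1.0, 0.013, -0.0], [-0.0, 0.0, -1.0]]
force: [-2.3, -0.0, 9.0]
opening: 0.267
grasp_force: 30.0
```

Both faces bear: Fz is about 9.6 N, with Fx −2.3 N pointing to the far face. I ease slightly toward −x.

Request:
step_arm:
  targets:
    - [-1,-0.001,0,-0.0005,0]
    - [-1,-0.002,0,-0.001,0]
    - [-1,-0.002,0,-0.001,0]
    - [-1,-0.002,0,-0.001,0]

```text
time_s: 15.75
position: [0.6372, 0.0571, 0.0558]
tcp_rot: [[-0.013, 1.0, 0.002], [1.0, 0.013, -0.0], [-0.0, 0.002, -1.0]]
force: [-3.4, -0.3, 10.4]
opening: 0.265
grasp_force: 30.0
```

Run:
```python
from h import *
import pickle
for i in range(3):
    c=capture("wrist"); s=read_state(); print(s["position"],s["force"],s["moment"],s["time_s"])
pickle.dump(c,open("w5.pkl","wb"))
c=capture("side"); im=c["color"][150:270,180:340,::-1]; cv2.imwrite("pics/s5.png",cv2.resize(im,None,fx=5,fy=5,interpolation=cv2.INTER_CUBIC))
```

```text
[0.63716757 0.05712251 0.05580908] [-2.79294643  0.52702564 10.68535011] [-0.01879899  0.35519687  0.05198468] 15.8
[0.63718592 0.05712364 0.05582906] [-2.67629002 -0.11223554 10.80634258] [-0.02293467  0.38877078  0.06444143] 15.85
[0.63718539 0.05709422 0.05582387] [-2.47425339  0.08734704 10.42062096] [0.03137881 0.30354805 0.11333402] 15.9
```

View pics/s5.png

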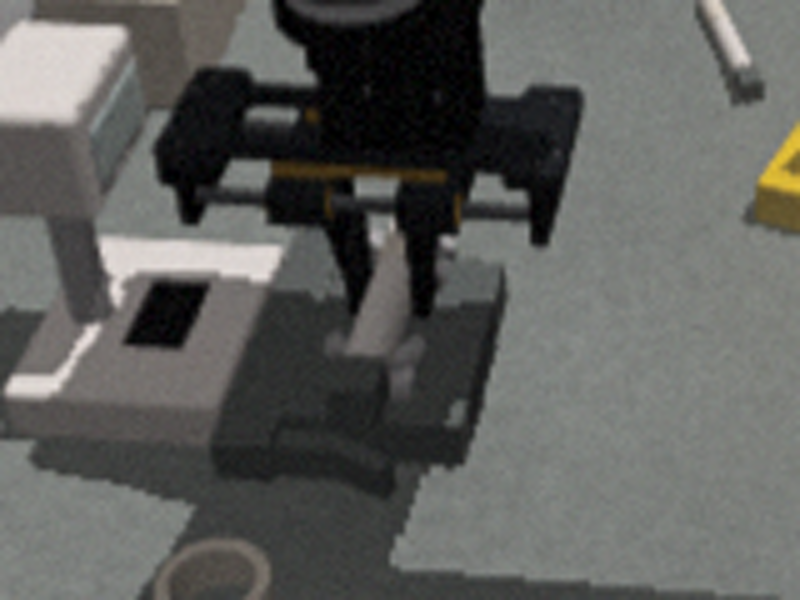

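The side view shows the barrel lying in the V, gripped between the supports, with the cap outside on the +y side and the cradle in the dock. Fz is about 10.5 N and |Fx/Fz| about 0.25, so both face pairs are loaded.

```bash
python3 -c "
from rig import *
print(hand_in())"
```

```text
the job is handed in; nothing more can be done
None
```

I handed the job in at about 16 s: the cradle is home against the stop, and the thick pen is held centred in the V at about 10 N by the wrist force. Both V face pairs appear loaded, judging from that force, and I have no verdict from the judge yet.

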